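# Check a compressor valve spring under load and sort it

### The job

Stand the spring cartridge in the round seat of the spring tester, with the lug on its head over the pointer's tip, let go, and press its head straight down to a test load of 12 N (within 1.5 N, held for half a second; never above 18 N), with the closed fingertips, so that the lug pushes the friction pointer down. Then let the head come up: if the pointer has stayed above the top of the reference block beside it, the spring is good and the cartridge belongs upright in the square tray; if it is below, the spring is weak and the cartridge belongs upright in the round dish. Do not touch the pointer yourself or disturb the other parts lying around.

Things in the scene. Friction and masses are not known exactly. Their poses are not given: they have to be found in the camera images.
- cartridge: Loose captive spring cartridge, 0.25-0.65 kg, 72 mm tall: solid aluminium cup (diameter 40, 40 mm tall; underside's edge stepped to 37) with steel coils and a sprung head above. Starts upright. Origin: centre of its underside; z up; y points the way the head's lug points. Grip it by the cup, fingers closing along its x (across the lug). Seated, its origin is at the seat's height.
- head: The cartridge's sprung head: flat steel disc, diameter 34, 8 mm thick. Origin: centre of its top face, 72 mm over the underside at rest. Press here, straight down (travel 21 mm, springs back). Its captive spring has an unknown preload, new each time (1.5 to 8.5 N), then adds about 0.6 N per mm: at 12 N it is 5 to 17 mm down. Touch it slowly (10 mm/s): first contact is hard.
- lug (a point): Point on the underside of the head's lug, 35 mm from the cartridge's axis along the cartridge's y, 64 mm above its underside at rest. The lug is a bar 14 mm wide, 8 mm thick, flush with the head's top, that reaches 42 mm from the axis and moves with the head.
- seat (a point): Fixed tester's seat: centre of its round floor, 12 mm above the bench, inside a steel ring 6 mm high (inner diameter 43, outer 55). z up; y points to the pointer's column; the cartridge's y must point the same way within 0.25 rad. Grey base plate 100 mm (x) by 150 mm (y from -40 to +110), 12 mm thick. Column 12 mm square, 62 mm along y, top 92 mm above the bench.
- pointer: Brass drag pointer on the tester's column, slides vertically, stays where pushed (friction about 0.6 N). Origin: on the column's axis, level with its flat top face. Starts 74.5 mm above the bench, 1.5 mm below the resting lug of a seated cartridge; can go down 30 mm. An arm 8 mm wide, 4 mm thick reaches towards the seat; a thin tail reaches the other way, just short of the reference block.
- pointer_tip (a point): Top face of the pointer's arm near its end, 34 mm from the seat's axis along the seat's y: the lug comes down here. The arm ends 28 mm from that axis, so a centred cup clears it by 8 mm.
- mark (a point): Reference mark: centre of the top face of the fixed dark steel reference block (20 x 16 mm, on the tester's plate, 92 mm from the seat along its y, just beyond the column), 65 mm above the bench. Pointer's top face higher than this after the test: good spring. Lower: weak spring.
- tray: Square grey plastic tray for good springs, fixed, 150 x 150 mm, walls 4 mm thick and 30 mm high, floor 4 mm thick. Origin: centre of its underside. It can be on either side of the bench.
- dish: Round steel dish for weak springs, fixed, outer diameter 150 mm, wall 4 mm thick and 30 mm high, floor 4 mm thick. Origin: centre of its underside. It can be on either side of the bench.
- screwdriver: Bystander: screwdriver lying on the bench, 170 mm long, along its x axis; origin under its middle. Leave it alone.
- collar: Bystander: dark steel collar, diameter 36 mm, 14 mm tall, with a 20 mm hole. Origin: centre of its underside. Leave it alone.
- piston: Bystander: plain aluminium piston, diameter 36 mm, 30 mm tall. Origin: centre of its underside. Leave it alone.
Mind the look-alikes: they are no part of the job. What is shaped like the dish but green is not meant.

How it is judged:
By the outcome, as a careful person would: the job done as asked, in the order asked, and still so for the second after the job is handed in, with the robot touching nothing.
It also fails if it takes over 70 s, if anything falls off the work surface, if the arm or the gripper's body presses on something with over 40 N, if the wrist force passes 120 N, or if a joint passes its speed limit or range.

### The arm

A 7-joint arm with a two-finger parallel gripper is mounted at the origin on the work surface. World frame = base frame: x ahead of the robot, y to its left, z up, the work surface at z = 0. Lengths are in m, angles in rad, forces in N, time in s.
With the tool pointing down it reaches from about 0.4 to 0.9 m from the base axis. Payload 5.5 kg.
Tool frame: the origin (TCP) lies midway between the tips of the shut fingers; the grasp point (between the pads) lies 19 mm behind it (manip.grip_depth is the distance from the TCP to the grasp point, in m); z points along the fingers, x is the direction in which the jaws open and shut, and the axes are right-handed (so a half turn about z gives the same grasp; the last joint's range is limited). The gripper opens to 92 mm and grips with 3 to 60 N. Pads are 19 mm wide; open, the fingers measure 130 mm over their backs; the gripper's body (75 mm by 190 mm) begins 47 mm behind the grasp point.
Start: joints at [-0.879, 0.501, -0.427, 1.55, 0.221, 1.138, -0.21], TCP at [0.27, 0.591, 0.227] pointing down, gripper open.
Joint ranges: [-2.88, 2.88], [-0.31, 2.03], [-1.54, 1.56], [0.2, 2.42], [-1.41, 4.55], [0.19, 2.02], [-2.57, 2.57]. Speed limits (rad/s): [2.57, 2.57, 3.14, 3.14, 3.14, 3.14, 3.14].

### API

Orientations are given as a unit quaternion [x, y, z, w].
In Python, from bench import manip, effector, viewer gives the robot as it stands. Calls block until the motion is done:
- manip.move_pose(position, orientation): joint-space move of the TCP to a pose.
- manip.servo_line(position, ori=None, vel=0.15): straight line of the TCP; ori=None keeps the orientation; vel is the mean speed in m/s.
- manip.movej(angles): joint-space move.
- effector.open_jaws() and effector.close(f_grip=None): open the fingers fully, or close them until they stop; f_grip is the grip in N (None keeps the last).
- manip.sleep(seconds).
- manip.solve_ik(position, orientation): joint angles nearest the present ones, or None.
- viewer.get_image(name): name is "side" or "top"; returns the picture (400x640x3 uint8, red, green, blue); there is no depth.
- viewer.get_calibration(name): a dict with "vfov" (degrees; the focal length in pixels is half the picture's height over the tangent of half this angle, whatever the lens; pixels are square), "cx", "cy" (the principal point, pixels), "eye" and "attitude" of the camera in the world. Camera axes: x right, y down, z forward; pixel columns grow to the right and rows downward; lengths in m; the calibration is good to about 2 mm. A picture is of the moment at which its call begins. get_calibration takes no time and is no camera call.
A pose or a line that the arm cannot do raises manip.PlanningError and nothing moves.
- manip.hand_in(): hands the job in, once; it reports no verdict.
Readings, each from a call of its own:
- manip.current_clock(): time.
- manip.current_q(): joint angles.
- manip.current_joint_velocities(): joint speeds.
- manip.current_tau(): joint torques, N m.
- manip.current_tool_pos(): TCP position.
- manip.current_tcp_rot(): TCP orientation.
- manip.current_force(): force on the tool from outside, world axes, zero at the start.
- manip.current_wrist_torque(): the same for the moment, N m.
- manip.current_finger_gap(): finger opening in m.
Only numpy, scipy, OpenCV 4.12 (cv2) and the standard library are available. Lean on these libraries where they do the work, as an engineer would, in place of code of your own. Each camera call takes 0.05 s, during which the arm holds its last target. There are 200 camera calls.

## Working session

There is one attempt and no reset: what is moved stays moved. The work goes in short steps, each a Python script; the robot and the scene stay as the last script left them, time stands still between calls to the robot, and variables do not carry over. Pictures are saved under pics/ and viewed, about 8 in all and at most 12, crops included, and the job is handed in when it is done.

```bash
ls; mkdir -p pics; python3 - <<'E'
from bench import manip, effector, viewer
import cv2
for n in ("top","side"):
    cv2.imwrite(f"pics/{n}0.png",viewer.get_image(n)[:,:,::-1]); print(n,viewer.get_calibration(n))
print(manip.current_clock(),manip.current_tcp_rot(),manip.current_force(),manip.current_finger_gap())
E
```

```text
pics
top {'vfov': 45.682839782441974, 'cx': 320.6669908123277, 'cy': 197.74831181580294, 'eye': array([0.18116313, 0.11096242, 1.39034911]), 'attitude': array([ 0.70926018, -0.70033796,  0.05934693, -0.05435698])}
side {'vfov': 48.778181613995976, 'cx': 327.4302272861309, 'cy': 201.28339845835, 'eye': array([ 0.24544446, -0.75227585,  0.76033024]), 'attitude': array([ 0.89266122, -0.08416243,  0.03344943, -0.44153569])}
0.1 [ 8.41337942e-01  5.40508724e-01 -7.66784431e-04  4.45916889e-04] [-0.3219865   0.05370613 -0.20473455] 0.09216334469324669
```

View pics/top0.png

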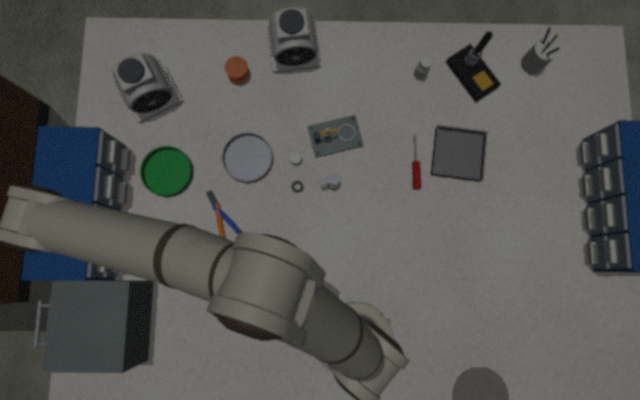

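View pics/side0.png

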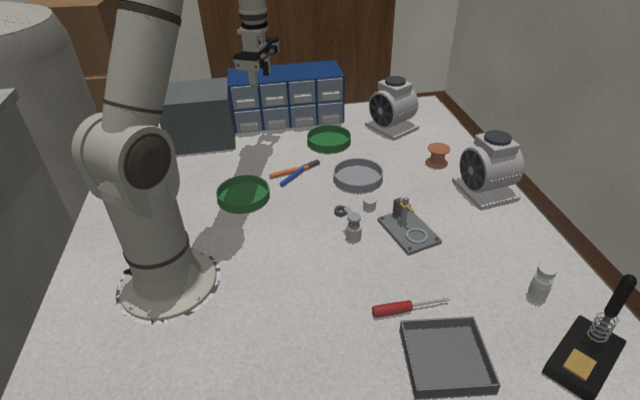

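Top view: tester at (336,135), with its seat ring at (346,132). The cartridge is at (333,183) with the lug to the left. Also visible: piston (295,159), collar (297,186), steel dish (247,158), tray (459,153) and a green decoy at (166,171). Side view: cartridge at (354,225), seat ring (417,236). I'll enlarge the area for detail.

```bash
cat > h.py <<'E'
import numpy as np, cv2
from scipy.spatial.transform import Rotation as R
from bench import manip, effector, viewer
def cam(n):
    c=viewer.get_calibration(n); f=200/np.tan(np.radians(c['vfov'])/2)
    return c,f,R.from_quat(c['attitude']).as_matrix()
def ray(n,u,v):
    c,f,M=cam(n); d=M@np.array([(u-c['cx'])/f,(v-c['cy'])/f,1]); return np.array(c['eye']),d
def onz(n,u,v,z):
    e,d=ray(n,u,v); return e+d*(z-e[2])/d[2]
def proj(n,p):
    c,f,M=cam(n); q=M.T@(np.array(p)-c['eye']); return np.array([c['cx']+f*q[0]/q[2],c['cy']+f*q[1]/q[2]])
def tri(u1,u2):
    e1,d1=ray('top',*u1); e2,d2=ray('side',*u2)
    s=np.linalg.lstsq(np.c_[d1,-d2],e2-e1,rcond=None)[0]; a=e1+s[0]*d1; b=e2+s[1]*d2
    return (a+b)/2,np.linalg.norm(a-b)
def crop(img,x,y,w,h,k): return cv2.resize(img[y:y+h,x:x+w],None,fx=k,fy=k,interpolation=cv2.INTER_CUBIC)
E
python3 - <<'E'
from h import *
t=cv2.imread('pics/top0.png');s=cv2.imread('pics/side0.png')
a=crop(t,280,105,100,100,6)[:, :]; cv2.imwrite('pics/c1.png',np.clip(a*1.6,0,255))
b=crop(s,325,185,125,75,6); cv2.imwrite('pics/c2.png',np.clip(b*1.3,0,255))
for n,p in (('dish',(247,158)),('tray',(459,153)),('cart',(333,183)),('seat',(346,132))):print(n,onz('top',*p,.0))
E
```

```text
dish [0.52498688 0.32519052 0.        ]
tray [ 0.54945164 -0.31360969  0.        ]
cart [0.45203661 0.06624061 0.        ]
seat [0.61023606 0.02800169 0.        ][ WARN:0@0.370] global loadsave.cpp:1063 imwrite_ Unsupported depth image for selected encoder is fallbacked to CV_8U.
```

View pics/c1.png

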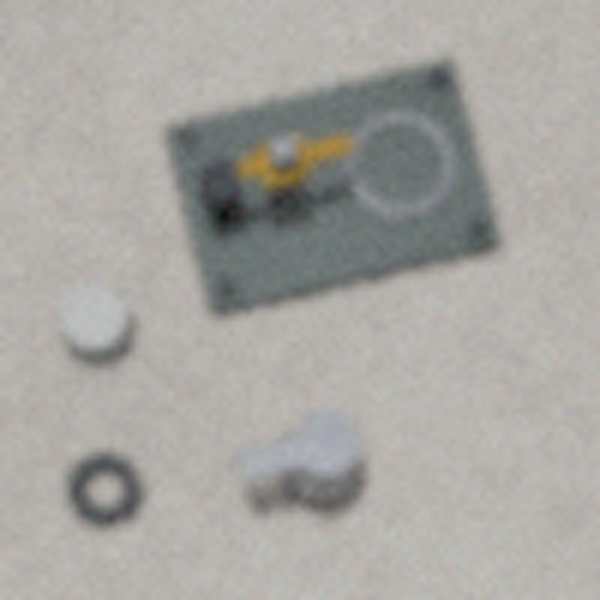

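View pics/c2.png

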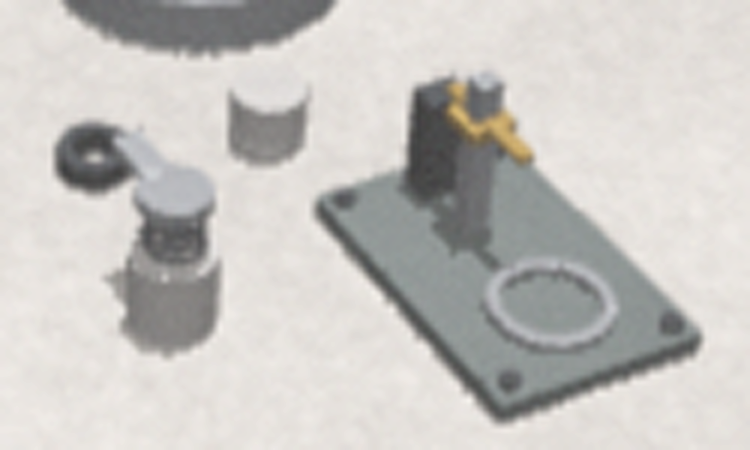

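Top crop: the cartridge is the disc with a lug, head centre at (334.7,178.1) and lug end near (321,182). The plain piston at (296,159) has no lug and the dark ring at (297,186) is the collar, so neither is the cartridge. The side crop agrees: head (353.7,216.4), lug towards the collar. The pointer's column is left of the ring.

```bash
cat > m.py <<'E'
from h import *
T=lambda x,y:((x+.5)/6-.5+280,(y+.5)/6-.5+105)
S=lambda x,y:((x+.5)/6-.5+325,(y+.5)/6-.5+185)
print('head top',onz('top',*T(331,441),.072),'side',onz('side',*S(175,191),.072),'tri',tri(T(331,441),S(175,191)))
print('ring top',onz('top',*T(404,164),.018),'side',onz('side',*S(552,301),.018),'tri',tri(T(404,164),S(552,301)))
print('lug end top',onz('top',*T(246,464),.072),'side',onz('side',*S(122,137),.072))
C=[onz('top',*T(*p),.012) for p in((168,128),(452,62),(500,248),(215,312))]
for i in range(4): d=C[i]-C[i-1]; print('plate edge',np.linalg.norm(d),np.degrees(np.arctan2(d[1],d[0])))
print('col top',onz('top',*T(286,150),.092),onz('side',*S(484,81),.092))
t=cv2.imread('pics/top0.png');h=cv2.cvtColor(t,cv2.COLOR_BGR2HSV)
s=cv2.imread('pics/side0.png')
# tray: dark blob
g=cv2.cvtColor(t,cv2.COLOR_BGR2GRAY); m=((g<105)*255).astype(np.uint8); r=m[115:190,422:500]
c=max(cv2.findContours(r,0,2)[0],key=cv2.contourArea); rc=cv2.minAreaRect(c); print(rc)
u=(rc[0][0]+422,rc[0][1]+115); print('tray',onz('top',*u,.03))
r=(cv2.absdiff(g,cv2.GaussianBlur(g,(0,0),15))>0).astype(np.uint8)
print('dish rims top',[onz('top',*p,.03) for p in((222,157),(273,157),(247,133),(247,183))])
print('q',[np.round(v,3) for v in (manip.current_tool_pos(),)])
E
python3 m.py
```

```text
head top [0.45225758 0.06370986 0.072     ] side [0.44955827 0.06108585 0.072     ] tri (array([0.45143839, 0.06373375, 0.06993231]), np.float64(0.002444267270807676))
ring top [0.60497978 0.02632836 0.018     ] side [0.60350306 0.02331473 0.018     ] tri (array([0.60533125, 0.02623906, 0.01527616]), np.float64(0.0009462529758084558))
lug end top [0.44065222 0.10370409 0.072     ] side [0.4358429  0.10024797 0.072     ]
plate edge 0.0978708133244498 14.749721763776835
plate edge 0.1473782825793048 -75.58573998637512
plate edge 0.09944288827854376 -166.01870370165292
plate edge 0.1460622615602364 103.79802668587072
col top [0.58817846 0.08672423 0.092     ] [0.58635087 0.08249412 0.092     ]
((36.745208740234375, 38.42054748535156), (56.0063591003418, 55.01185607910156), 6.009005546569824)
tray [ 0.5402153  -0.30364959  0.03      ]
dish rims top [array([0.51955637, 0.39404383, 0.03      ]), array([0.52165806, 0.24431242, 0.03      ]), array([0.59365188, 0.32337191, 0.03      ]), array([0.44278983, 0.31781231, 0.03      ])]
q [array([0.27 , 0.591, 0.226])]
```

```bash
cat >> h.py <<'E'
def down(deg): return (R.from_euler('z',deg,degrees=True)*R.from_euler('x',180,degrees=True)).as_quat()
CART=np.array([.451,.0625]); SEAT=np.array([.6043,.025]); TH_C=17.5; TH_S=14.6
E
python3 - <<'E'
from h import *
q=down(TH_C)
manip.move_pose([*CART,.15],q); print(manip.current_clock(),manip.current_tool_pos(),manip.current_q()[-1])
manip.servo_line([*CART,.013],vel=.12); print(manip.current_force())
effector.close(40); print(manip.current_finger_gap(),manip.current_force(),manip.current_tool_pos())
manip.servo_line([*CART,.10],vel=.12)
print(manip.current_finger_gap(),manip.current_force())
manip.move_pose([*SEAT,.10],down(TH_S)); manip.servo_line([*SEAT,.06],vel=.1)
print(manip.current_clock(),manip.current_tool_pos(),manip.current_force())
t=viewer.get_image('top')[:,:,::-1];s=viewer.get_image('side')[:,:,::-1]
cv2.imwrite('pics/top1.png',t);cv2.imwrite('pics/side1.png',s)
cv2.imwrite('pics/c3.png',np.hstack([crop(t,300,85,95,100,4),crop(s,365,160,95,100,4)]))
E
```

```text
2.1333 [0.45141433 0.06386736 0.15016745] 0.09514114860110172
[ 0.0888686  -0.36107771 -0.05794065]
0.03944779724893043 [ 0.00209913 -0.32341096  0.03450467] [0.45123807 0.06261206 0.01302191]
0.039318073358001325 [-0.25178051  0.20000303 -5.36774993]
6.3917 [0.60389164 0.02521677 0.05979238] [ 0.72178718  0.06705031 -5.82261254]
```

View pics/c3.png

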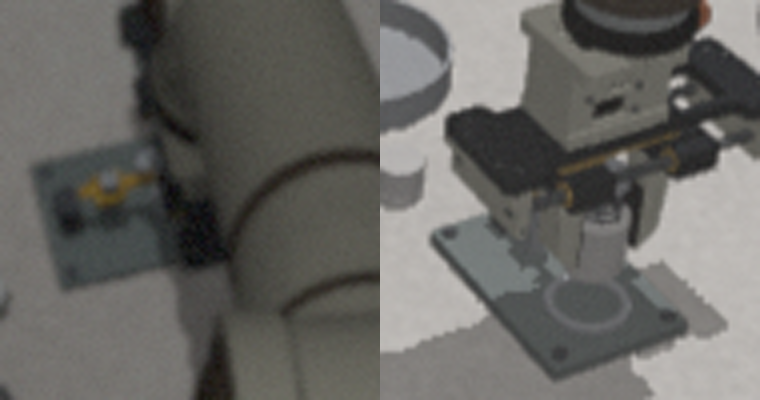

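Side view: the cup hangs upright in the jaws, its bottom centred near pixel (420.5, ~228), above the ring. I'll check this numerically, then lower with force watching.

```bash
python3 - <<'E'
from h import *
p=manip.current_tool_pos()
b=[*p[:2],.047]
pts=np.array([proj('side',[b[0]+.0185*np.cos(a),b[1]+.0185*np.sin(a),.047]) for a in np.linspace(0,6.28,60)])
print('pred cup-bottom u range',pts[:,0].min(),pts[:,0].max(),'vmax',pts[:,1].max(),' seen 415-426.5?, 229.6')
F0=manip.current_force()
manip.servo_line([*SEAT,.033],vel=.08)
for z in (.031,.029,.027,.0255,.025,.0245):
    manip.servo_line([*SEAT,z],vel=.02); f=manip.current_force()-F0; print(z,np.round(f,2))
    if abs(f[2])>4 or np.hypot(f[0],f[1])>5: break
print(manip.current_clock(),manip.current_tool_pos())
cv2.imwrite('pics/side2.png',viewer.get_image('side')[:,:,::-1])
E
```

```text
pred cup-bottom u range 410.5848865256069 425.76850690316894 vmax 230.3471150974562  seen 415-426.5?, 229.6
0.031 [ 1.26 -0.92  0.71]
0.029 [ 0.22 -0.55  0.38]
0.027 [ 0.61 -1.5   0.38]
0.0255 [-0.22 -0.68  0.98]
0.025 [-0.22 -0.32  1.58]
0.0245 [-2.82 -0.88  8.49]
8.475 [0.60441536 0.02499042 0.02510161]
```

Contact came at z=0.0250, exactly floor height (0.013+0.012). The ring's top would have stopped it at 0.031. Release, rise, look.

```bash
python3 - <<'E'
from h import *
effector.open_jaws(); print(manip.current_force())
manip.servo_line([*SEAT,.20],vel=.15)
effector.close(20)
manip.sleep(.2); print(manip.current_clock(),manip.current_finger_gap(),manip.current_force())
t=viewer.get_image('top')[:,:,::-1];s=viewer.get_image('side')[:,:,::-1]
cv2.imwrite('pics/side3.png',s)
cv2.imwrite('pics/c4.png',crop(s,365,165,100,85,7))
E
```

```text
[ 0.59145378 -0.88239836 -0.03992587]
12.4583 0.00032229564686775674 [ 0.04674988  0.3715085  -0.19155139]
```

View pics/c4.png

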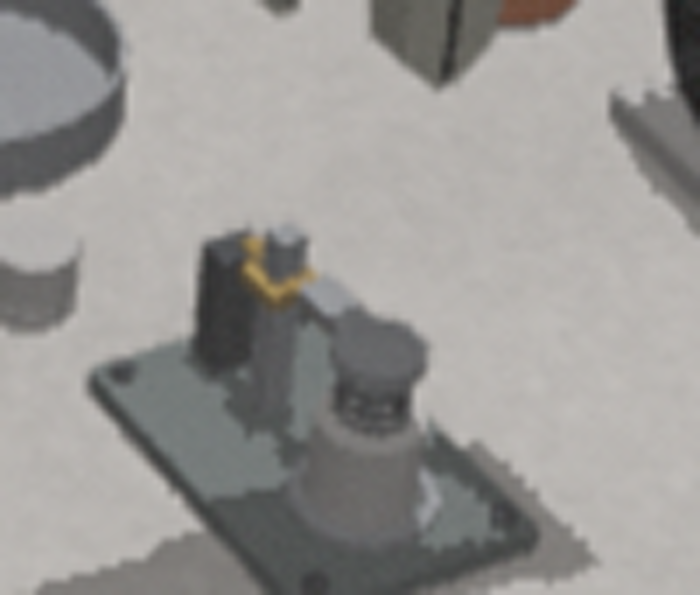

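The cartridge stands in the ring, with the head's lug over the brass arm. Next, press with force feedback.

```bash
python3 - <<'E'
from h import *
print('head side',onz('side',379.5/7-.43+365,345/7-.43+165,.084))
def F(n=6):
    a=[]
    for _ in range(n): a.append(manip.current_force()[2]); manip.sleep(.015)
    return np.mean(a)
manip.servo_line([*SEAT,.089],vel=.12); manip.sleep(.2); F0=F(12); print('F0',F0)
z=.0865; manip.servo_line([*SEAT,z],vel=.01); mx=0
f=0;log=[]
while z>.066:
    d=.0008 if f<9 else min(.0008,max((12-f)/.6e3*.8,.0002))
    z-=d; manip.servo_line([*SEAT,z],vel=.008); f=F()-F0; log.append((round(z*1e3,1),round(f,1)))
    if f>11.6: break
print(log)
h=[]
for i in range(9):
    f=F(5)-F0; h.append(round(f,2))
    if abs(f-12)>.5: z-=(12-f)/.6e3*.6; manip.servo_line([*SEAT,z],vel=.008)
print(h,manip.current_tool_pos(),manip.current_clock())
cv2.imwrite('pics/side4.png',viewer.get_image('side')[:,:,::-1])
E
```

```text
head side [0.60233931 0.02539914 0.084     ]
F0 -0.13896758354176533
[(85.7, np.float64(0.5)), (84.9, np.float64(0.3)), (84.1, np.float64(3.2)), (83.3, np.float64(8.2)), (82.5, np.float64(9.2)), (81.7, np.float64(9.6)), (80.9, np.float64(10.0)), (80.1, np.float64(10.6)), (79.3, np.float64(10.6)), (78.5, np.float64(11.8))]
[np.float64(10.99), np.float64(11.54), np.float64(12.04), np.float64(11.99), np.float64(12.02), np.float64(11.77), np.float64(11.81), np.float64(11.52), np.float64(11.38)] [0.60492927 0.02501642 0.07845877] 19.2083
```

Held about 0.7 s at 11.4–12.0 N. Raise the fingers and read the pointer.

```bash
python3 - <<'E'
from h import *
a=[]
for _ in range(20): a.append(manip.current_force()[2]); manip.sleep(.02)
print('mean',np.mean(a)+.139)
manip.servo_line([*SEAT,.090],vel=.02); manip.servo_line([*SEAT,.20],vel=.15); print(manip.current_clock())
s=viewer.get_image('side')[:,:,::-1]; cv2.imwrite('pics/side5.png',s)
cv2.imwrite('pics/c5.png',np.hstack([crop(cv2.imread('pics/side0.png'),385,190,40,45,10),crop(s,385,190,40,45,10)]))
e=np.array([np.cos(np.radians(104.6)),np.sin(np.radians(104.6))])
for n,y,zs in(('col',62,(.092,.0745,.0704,.065)),('armend',30,(.0745,.0704,.065)),('mark',92,(.065,)),('tailend',80,(.0745,.0704,.065))):
    for z in zs: print(n,z,(proj('side',[*(SEAT+e*y/1e3),z])-[385,190]+.5)*10-.5)
E
```

```text
mean 12.125882136931237
21.2833
col 0.092 [212.70341904  78.340227  ]
col 0.0745 [206.25423543 133.52055883]
col 0.0704 [204.76098587 146.29706065]
col 0.065 [202.80437144 163.0381926 ]
armend 0.0745 [277.0833588  204.27944759]
armend 0.0704 [275.39776999 217.16482559]
armend 0.065 [273.18937212 234.04678465]
mark 0.065 [139.40235111  99.07444816]
tailend 0.0745 [167.68710591  94.99167273]
tailend 0.0704 [166.29579334 107.70608773]
tailend 0.065 [164.47263974 124.36685251]
```

View pics/c5.png

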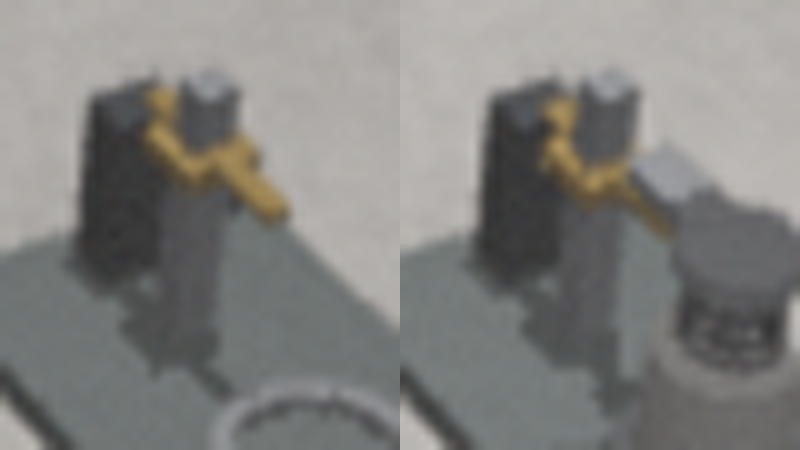

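The pointer dropped only about 12 crop pixels (≈4 mm, to ≈70.4 mm), and the head travel (5.6 mm) agrees. It is above the 65 mm mark, so the spring is good and goes in the square tray. I'll place with the jaws along the tray's diagonal, so the opening fingers clear the walls.

```bash
python3 - <<'E'
from h import *
g=cv2.cvtColor(cv2.imread('pics/top0.png'),cv2.COLOR_BGR2GRAY); r=((g[115:190,422:500]<105)*255).astype(np.uint8)
b=cv2.boxPoints(cv2.minAreaRect(max(cv2.findContours(r,0,2)[0],key=cv2.contourArea)))+[422,115]
P=np.array([onz('top',*p,.03)[:2] for p in b]); c=P.mean(0)-[.001,.0015]
d=P[2]-P[0]; a=np.degrees(np.arctan2(d[1],d[0])); th=[x for x in (a+90*k for k in range(-6,7)) if -45<=x-TH_S<45][0]
print('tray',c,'diag',np.linalg.norm(d),th)
effector.open_jaws()
manip.servo_line([*SEAT,.0262],vel=.12); effector.close(40); print(manip.current_finger_gap())
manip.servo_line([*SEAT,.05],vel=.05); print(manip.current_force())
manip.servo_line([*SEAT,.16],vel=.15)
manip.move_pose([*c,.16],down(th)); F0=manip.current_force()
manip.servo_line([*c,.025],vel=.12)
for k in range(14):
    z=.0235-.0008*k; manip.servo_line([*c,z],vel=.02); f=manip.current_force()-F0
    if f[2]>3.5: break
print('contact',z,f,manip.current_clock(),manip.current_finger_gap())
cv2.imwrite('pics/side6.png',viewer.get_image('side')[:,:,::-1])
E
```

```text
tray [ 0.54001667 -0.30521496] diag 0.24055028584750324 38.91774213133155
0.03959114606265034
[-0.62947463  0.85176774 -6.09441362]
contact 0.0171 [-4.02130721  2.08333271 11.35269425] 31.575 0.03891223466104066
```

```bash
python3 - <<'E'
from h import *
p=manip.current_tool_pos()
effector.open_jaws(); print(manip.current_force())
manip.servo_line([*p[:2],.16],vel=.12)
manip.move_pose([.45,-.05,.30],down(20)); manip.sleep(.3)
t=viewer.get_image('top')[:,:,::-1];s=viewer.get_image('side')[:,:,::-1]
cv2.imwrite('pics/top7.png',t);cv2.imwrite('pics/side7.png',s); print(manip.current_clock(),manip.current_force())
cv2.imwrite('pics/c7.png',crop(s,330,180,200,220,2.7))
E
```

```text
[ 0.52082514  0.21565803 -0.87454479]
35.5083 [-0.8370753  -0.33428458  0.13687102]
```

View pics/c7.png

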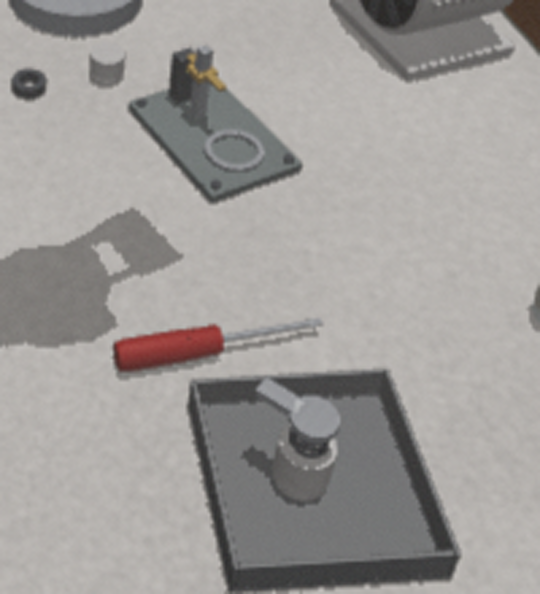

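The cartridge stands upright inside the tray (crop (305,460)). The screwdriver, collar and piston look undisturbed, and the arm is clear.

```bash
python3 -c "
from bench import manip
manip.hand_in(); print(manip.current_clock())"
```

```text
the job is handed in; nothing more can be done
the job is handed in; nothing more can be done
```

The spring tested good, and the cartridge is now standing upright in the square tray. I handed the job in at about 35.5 s; no verdict was reported.

- **Seating:** the cartridge touched down at the seat floor's height. The side view showed it in the ring with its lug over the pointer's arm.
- **Press:** I pressed with closed fingertips and held for about a second. Short averages during the hold read 11.0–12.0 N, and the last 0.4 s averaged 12.1 N. The highest averaged reading was 12.1 N. I did not record the peak between readings.
- **Result:** the head went down about 5.6 mm, and the pointer stayed about 4 mm lower, near 70.4 mm. That is above the 65 mm reference mark.
- **Last check:** the final picture shows the cartridge upright inside the tray. The screwdriver, collar and piston looked undisturbed, and the arm was clear of everything.
- **What disagreed:**
  - The two cameras differed by 2–5 mm on absolute positions, so I averaged them.
  - The tray's outline measured too large (diagonal 0.24 m instead of 0.21 m), so its centre could be several millimetres off. The placement still had room.

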